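# Lock the dishwasher filter and tug-test it

## Task

The filter cylinder has been dropped into its base ring but not locked. Turn it gently clockwise (seen from above) until it comes up against its stop, its handle bar in line with the two ribs on the ring's plate; then pull it straight up with about 13 N and keep that pull steady for a good second, to prove that the catch holds it, without jerking it or pulling it out. Let it back down fully seated and locked, let go and move clear, leaving the other things where they are.

Things in the scene. Friction and masses are not known exactly. Their poses are not given: they have to be found in the camera images.
- filter: loose grey plastic filter cylinder, 72 mm across (85 mm foot), 124 mm tall, 0.16 to 0.25 kg. Origin: centre of its underside, z up its axis, x along its handle bar. Half a turn round it is the same. It starts seated but unlocked, 0.6 to 0.95 rad anticlockwise (from above) of locked; pulled up there it would come out. It turns easily, 1 mm sideways play.
- filter_bar (a point): middle of the handle bar on the filter's top: the bar is 60 mm long along the filter's x, 14 mm wide along its y and stands from 92 to 124 mm above the filter's origin (this point: 108 mm). Grasp it from above across its width; the cylinder's flat top below it is 77 mm across.
- filter_lug (a point): one of the filter's two lugs (middle of its outer face), 16 mm wide and 6 mm thick, on its +x and -x sides below the bar's ends, 52 mm from the axis, top face 24 mm above the filter's origin; inside the ring, hidden once locked.
- ring: grey plastic base ring, 120 mm across, 59 mm tall, on a round steel plate 170 mm across fixed to the worktop. Origin: centre of the plate's underside, z up. The filter rests on a floor 6 mm above it. Locked means that the filter's x (bar) lies along the ring's x, either way round: there the lugs meet rigid stops. Wet and slippery; a hard twist on the stops still rubs off some pull.
- ring_rib (a point): outer top end of one of the two raised ribs, 22 x 7 x 12 mm, that stand on the plate outside the ring wall along the ring's +x (this one) and -x; 83 mm from the axis, 18 mm above the worktop.
- retainer: upper, fixed part of the ring: two cover tabs 28 mm wide on its wall, beside the ribs, over a hidden sprung catch. Origin and axes as the ring's. The locked filter, pulled up, first rises through 2 to 11 mm of play (differs every time, not visible), then its lugs lift the catch: 6 N per mm from zero, rigid at 30 N. The tug is what the catch bears: the hand's pull less the filter's weight.
- spoon: steel tablespoon, 200 mm long, lying near the ring; bystander, leave alone
- saucer: white porcelain saucer, 150 mm across; bystander, leave alone
- mug: white mug, 80 mm across, 90 mm tall; bystander, leave alone
- clip: white sprung bag clip, 85 x 22 x 20 mm, lying near the ring; bystander, leave alone
- vacuum: grey handheld crumb vacuum with a toggle switch, about 300 x 85 x 140 mm; bystander, leave alone
- funnel: white plastic salt funnel standing on its wide mouth, 68 mm across, 50 mm tall, near the ring; bystander, leave alone
Things that resemble listed ones, but are neither listed nor needed, are in the scene too. Leave any purple or turquoise look-alike of the filter alone.

How it is judged:
On the way, in this order (a step that is already met when the one before it is completed fails the run):
1. the filter is turned home against its stop (handle bar within 0.10 rad of the ring's ribs), still down in the ring and not yet pulled (angle between the x axis of filter and the x axis of ring, either way round below 0.1 rad and z of filter in the frame of ring below 0.0085 m and contact force between filter and retainer below 3 N), for 0.2 s.
2. the locked filter is tugged up against the catch with 9 to 17 N for one second on end (angle between the x axis of filter and the x axis of ring, either way round below 0.1 rad and z of filter in the frame of ring above 0.0072 m and contact force between filter and retainer between 9 and 17 N), for 1 s.
At the end, for the whole second after the job is handed in: The filter stands fully seated on the ring's floor (within 1.5 mm of height and 4 mm of centre, tilted under 0.04 rad), locked (handle bar within 0.10 rad of the ring's ribs), at rest, let go, with no pull on the catch (angle between the x axis of filter and the x axis of ring, either way round below 0.1 rad and z of filter in the frame of ring below 0.0075 m and horizontal distance between filter and ring below 0.004 m and angle between filter's own z axis and vertical below 0.04 rad and linear speed of filter below 0.01 m/s and contact force between filter and retainer below 1 N and contact force between the fingers and filter below 0.1 N); the robot touches nothing.
It fails at once if the catch is pulled with more than 24 N (contact force between filter and retainer above 24 N).
It fails at once if the filter is pressed or twisted against the ring with more than 40 N (contact force between filter and ring above 40 N).
It fails at once if the filter is pulled out (raised more than 22 mm) (z of filter in the frame of ring above 0.028 m).
It fails at once if a bystander is moved more than 20 mm (distance of any of spoon, saucer, mug, clip, vacuum, funnel from where it was at the start of the episode above 0.02 m).
It also fails if it takes over 54 s, if anything falls off the work surface, if the arm or the gripper's body presses on something with over 40 N, if the wrist force passes 120 N, or if a joint passes its speed limit or range.

## Robot

A 6-joint arm with a two-finger parallel gripper is mounted at the origin on the work surface. World frame = base frame: x ahead of the robot, y to its left, z up, the work surface at z = 0. Lengths are in m, angles in rad, forces in N, time in s.
With the tool pointing down it reaches from about 0.35 to 0.775 m from the base axis. Payload 5.5 kg.
Tool frame: the origin (TCP) lies on the centre line of the jaws, within the pads' length; the fingertips stand 8 mm ahead of it and the grasp point (between the pads) lies 11 mm behind it; z points along the fingers, y is the direction in which the jaws open and shut (so a half turn about z gives the same grasp; the last joint's range is limited). The gripper opens to 85 mm and grips with 20 to 120 N. Pads are 22 mm wide; open, the fingers measure 114 mm over their backs; the gripper's body (76 mm by 85 mm) begins 54 mm behind the grasp point. The pads swing forward as they close: fully open they stand 13 mm farther back than shut.
Start: joints at [-1.366, 0.313, 0.046, 1.304, 0, 1.431], TCP at [0.194, -0.541, 0.239] pointing down, gripper open.
Joint ranges: [-2.76, 2.76], [-0.86, 1.69], [-1.03, 1.26], [-2.2, 2.34], [-1.47, 1.5], [-3.14, 3.14]. Speed limits (rad/s): [2.57, 2.57, 3.14, 3.14, 3.14, 3.14].

## Interface

Orientations are given as a unit quaternion [w, x, y, z].
In Python, from workcell import env gives the robot as it stands. The module is installed in compiled form; this text tells all that it offers.
- The arm moves only by the tool play_rows, never from a script. Its argument "steps" is a list of rows, each an object with "claw": the closure in counts, from 0 (fully open) to 255 (shut); "dp": the shift along the tool's x, y, z in m, a list of three; "angular": the turn, a rotation vector about the tool's x, y, z in degrees, a list of three. In form: [{"claw": claw, "dp": [dx, dy, dz], "angular": [wx, wy, wz]}, ...]. A call has exactly 8 rows; each row shifts and turns the commanded pose from where the row before left it, along the tool's axes as they then stand; what a row does not reach is not made up. A row lasts 1/12 s, in which the tool goes at most 41.7 mm and 7.16 degrees, less where a joint would pass 70% of its speed; a pose out of reach is approached as far as the arm can. A call is refused whole if a number of a shift passes 0.0417 or a number of a turn 7.16, either way. A call with a gripper value outside its range is refused whole. The fingers move at their own pace and stop on an object; "force" is the grip in N (left out, the last holds). Time passes only in rows, so rows that do not move let the fingers close, or fill a call up. It gives the time, the measured TCP pose, the force and the opening at its end, in the units of the state.
- env.get_state(): the state, without advancing time (a new reading comes with each control period).
- env.read_camera(name): name is "side" or "top" or "wrist"; returns (picture, depth): 420x560x3 uint8, red, green, blue; 420x560 float32, m along the optical axis (not along the pixel's ray), 0 where there is no reading.
- env.calibration(name): a dict with "fx", "fy", "cx", "cy" (pixels), "world_from_camera" (4x4, takes a point from camera to world coordinates); the wrist camera has in their place "hand_eye" (4x4, takes a point from camera to tool coordinates, whose origin is the TCP and whose axes are the flange's). Camera axes: x right, y down, z forward; pixel columns grow to the right and rows downward; lengths in m; the calibration is good to about 2 mm. A picture is of the moment at which its call begins: read the wrist's pose just before it. calibration takes no time and is no camera call.
- env.hand_in(): hands the job in, once; it reports no verdict.
The state is a dict: "clock": time; "joint_pos": joint angles; "qvel": joint speeds; "tau": joint torques, N m; "tcp_pos": TCP position; "orientation": TCP orientation; "wrist_force": force on the tool from outside, world axes, zero at the start; "ft_torque": the same for the moment, N m; "finger_gap": finger opening in m.
Only numpy, scipy, OpenCV 4.12 (cv2) and the standard library are available. Lean on these libraries where they do the work, as an engineer would, in place of code of your own. Each camera call takes 0.05 s, during which the arm holds its last target. There are 200 camera calls.

## Working session

There is one attempt and no reset: what is moved stays moved. The work goes in short steps, Python scripts to look and compute and a tool call to move; the robot and the scene stay as the last step left them, time stands still between calls to the robot, and variables do not carry over. Pictures are saved under pics/ and viewed, about 8 in all and at most 12, crops included, and the job is handed in when it is done.

Besides the shell and the picture viewer there is one more tool, called after "Request:" in YAML: its name, and indented under it one key for each argument. play_rows: Moves the arm, as the interface text tells. Its arguments: {"type":"object","properties":{"steps":{"type":"array","items":{"type":"object","properties":{"claw":{"type":"number"},"dp":{"type":"array","items":{"type":"number"}},"angular":{"type":"array","items":{"type":"number"}}}}},"force":{"type":"number"}},"required":["steps"]}

```bash
mkdir -p pics
cat > h.py <<'E'
import numpy as np, cv2
from workcell import env
from scipy.spatial.transform import Rotation as R
def cam(n):
    s=env.get_state(); p,d=env.read_camera(n); c=env.calibration(n)
    if n=="wrist":
        T=np.eye(4); q=s["orientation"]; T[:3,:3]=R.from_quat([q[1],q[2],q[3],q[0]]).as_matrix(); T[:3,3]=s["tcp_pos"]
        W=T@np.array(c["hand_eye"])
    else: W=np.array(c["world_from_camera"])
    return p,d,c,W
def ray(c,W,uv,z):
    uv=np.atleast_2d(np.array(uv,float)); r=np.c_[(uv[:,0]-c["cx"])/c["fx"],(uv[:,1]-c["cy"])/c["fy"],np.ones(len(uv))]@W[:3,:3].T
    o=W[:3,3]; return o+r*((z-o[2])/r[:,2])[:,None]
def pts(d,c,W):
    v,u=np.mgrid[:d.shape[0],:d.shape[1]]
    P=np.stack([(u-c["cx"])/c["fx"]*d,(v-c["cy"])/c["fy"]*d,d],-1); return P@W[:3,:3].T+W[:3,3]
E
python3 - <<'E'
from h import *
print(env.get_state())
for n in("top","side"):
    p,d,c,W=cam(n); np.savez(f"{n}.npz",p=p,d=d,W=W,k=[c[a] for a in("fx","fy","cx","cy")]); cv2.imwrite(f"pics/{n}0.png",p[:,:,::-1]); print(n,W.round(3).tolist(),c["fx"])
print(env.calibration("wrist"))
E
```

```text
{'clock': 0.0, 'joint_pos': array([-1.36560575e+00,  3.13974200e-01,  4.49615817e-02,  1.30362120e+00,
       -8.06732243e-06,  1.43120145e+00]), 'qvel': array([ 0.00127526,  0.00087269, -0.00018943,  0.00096628,  0.00175011,
       -0.00112409]), 'tau': array([ 6.39650098e-04, -4.80626249e+01,  2.98534620e+01,  1.93525414e-02,
       -1.28203910e-04, -9.79864723e-06]), 'tcp_pos': array([ 0.19423259, -0.54065448,  0.23841667]), 'orientation': array([-9.18121512e-04,  9.85176723e-01,  1.71540027e-01, -3.41590464e-05]), 'wrist_force': array([ 0.55237075, -0.81794826, -0.01893719]), 'ft_torque': array([-0.02780156, -0.05212221, -0.0337643 ]), 'finger_gap': 0.08517928397767517}
top [[-0.004, -0.985, 0.174, 0.312], [-1.0, 0.002, -0.01, -0.018], [0.01, -0.174, -0.985, 1.44], [0.0, 0.0, 0.0, 1.0]] 406.84288475147366
side [[0.998, -0.017, 0.06, 0.448], [-0.059, -0.583, 0.81, -1.34], [0.022, -0.812, -0.583, 1.036], [0.0, 0.0, 0.0, 1.0]] 542.6590164660828
{'fx': 313.49493148575385, 'fy': 313.49493148575385, 'cx': 278.6868879443313, 'cy': 212.16086328223795, 'hand_eye': array([[ 1.85090792e-04, -9.59294334e-01, -2.82408119e-01,
         7.15585400e-02],
       [ 9.99999625e-01, -6.14812334e-05,  8.64243289e-04,
        -2.34013806e-04],
       [-8.46426490e-04, -2.82408173e-01,  9.59293963e-01,
        -1.34873951e-01],
       [ 0.00000000e+00,  0.00000000e+00,  0.00000000e+00,
         1.00000000e+00]])}
```

View pics/top0.png

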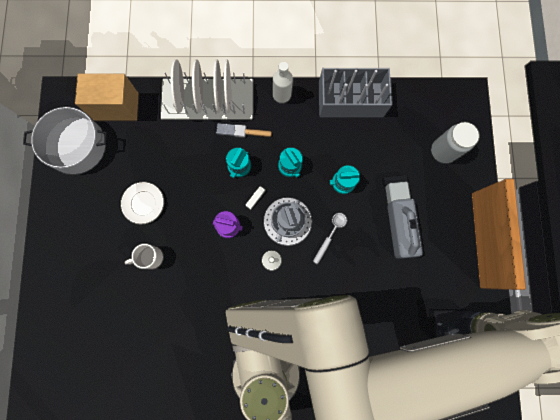

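View pics/side0.png

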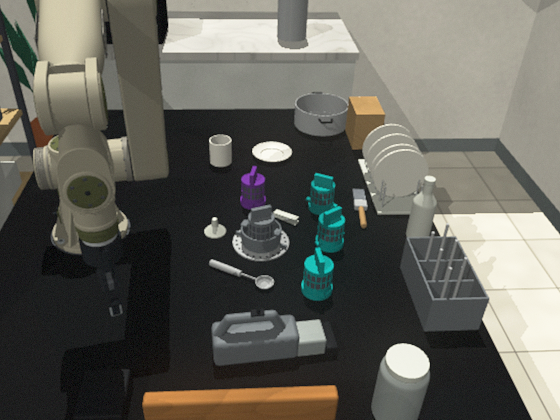

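The filter is the grey one in the ring, at top (289,219) and side (262,235). The look-alikes are purple at (227,224) and turquoise at (238,161), (291,161) and (346,179). The grey vacuum at (405,220) and the funnel at (271,260) are bystanders. I'll check that choice in a close crop and measure.

Run:
```python
from h import *
t=np.load("top.npz");s=np.load("side.npz")
a=cv2.resize(t["p"][180:260,250:330],(480,480),interpolation=cv2.INTER_CUBIC)
b=cv2.resize(s["p"][195:265,222:302],(320,280),interpolation=cv2.INTER_CUBIC)
o=np.zeros((480,800,3),np.uint8);o[:,:480]=a;o[:280,480:]=b
cv2.imwrite("pics/crop.png",o[:,:,::-1])
for n,z in(("top",t),("side",s)):
    c=dict(zip(("fx","fy","cx","cy"),z["k"]));P=pts(z["d"],c,z["W"]).reshape(-1,3)
    g=ray(c,z["W"],[[289,219]] if n=="top" else [[262,235]],0.06)[0]
    near=np.hypot(*(P[:,:2]-g[:2]).T)<.08
    Q=P[near]; print(n,g.round(3),"zmax",Q[:,2].max())
    bar=Q[(Q[:,2]>.118)&(Q[:,2]<.14)]
    if len(bar)>5:
        (cx,cy),(w,h),_=cv2.minAreaRect(bar[:,:2].astype(np.float32)); m=bar[:,:2].mean(0);ev,V=np.linalg.eigh(np.cov(bar[:,:2].T))
        print(len(bar),m.round(4),(cx,cy),(w,h),"ang",np.degrees(np.arctan2(V[1,1],V[0,1])),bar[:,2].mean())
```

```text
top [ 0.513 -0.082  0.06 ] zmax 0.13474539362349347
82 [ 0.5145 -0.0778] (0.5149803757667542, -0.0777384340763092) (0.06019970402121544, 0.013350185006856918) ang -162.05124715528095 0.1288773322590647
side [ 0.515 -0.12   0.06 ] zmax 0.1359987164333305
122 [ 0.5116 -0.0822] (0.5118244290351868, -0.08090762794017792) (0.061016034334897995, 0.02006812021136284) ang -159.643269433474 0.12639120956197375
```

View pics/crop.png

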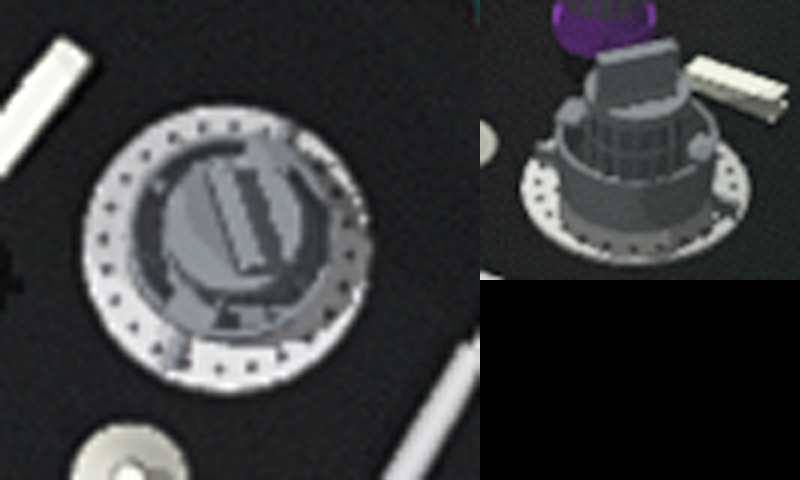

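The crop confirms it. The grey filter sits in the ring with its bar running (225,165)–(255,270), at about +18° in the world. The ribs are near (285,130) and (175,355), at about −26°, so the turn is roughly 45° clockwise. J6 would run out of range with the tool as it is, so I'll move over the filter and take the half-turned grasp.

Request:
play_rows:
  steps:
    - {"claw": 0, "dp": [0.0285, -0.0204, 0], "angular": [0, 0, 0]}
    - {"claw": 0, "dp": [0.0285, -0.0204, 0], "angular": [0, 0, 0]}
    - {"claw": 0, "dp": [0.0285, -0.0204, 0], "angular": [0, 0, 0]}
    - {"claw": 0, "dp": [0.0285, -0.0204, 0], "angular": [0, 0, 0]}
    - {"claw": 0, "dp": [0.0285, -0.0204, 0], "angular": [0, 0, 0]}
    - {"claw": 0, "dp": [0.0285, -0.0204, 0], "angular": [0, 0, 0]}
    - {"claw": 0, "dp": [0.0285, -0.0204, 0], "angular": [0, 0, 0]}
    - {"claw": 0, "dp": [0.0285, -0.0204, 0], "angular": [0, 0, 0]}

```text
clock: 0.77
tcp_pos: [0.3542, -0.3088, 0.239]
orientation: [-0.0, 0.985, 0.171, -0.0]
wrist_force: [1.9, -0.9, 0.3]
finger_gap: 0.0851
```

Request:
play_rows:
  steps:
    - {"claw": 0, "dp": [0.0285, -0.0204, 0], "angular": [0, 0, 0]}
    - {"claw": 0, "dp": [0.0285, -0.0204, 0], "angular": [0, 0, 0]}
    - {"claw": 0, "dp": [0.0285, -0.0204, 0], "angular": [0, 0, 0]}
    - {"claw": 0, "dp": [0.0285, -0.0204, 0], "angular": [0, 0, 0]}
    - {"claw": 0, "dp": [0.0285, -0.0204, 0], "angular": [0, 0, 0]}
    - {"claw": 0, "dp": [0.0285, -0.0204, 0], "angular": [0, 0, 0]}
    - {"claw": 0, "dp": [0.0285, -0.0204, 0], "angular": [0, 0, 0]}
    - {"claw": 0, "dp": [0.0285, -0.0204, 0], "angular": [0, 0, 0]}

```text
clock: 1.43
tcp_pos: [0.5136, -0.0781, 0.239]
orientation: [-0.0, 0.985, 0.172, -0.0]
wrist_force: [0.4, -1.4, 0.8]
finger_gap: 0.0856
```

Request:
play_rows:
  steps:
    - {"claw": 0, "dp": [0, 0, 0], "angular": [0, 0, -7.1]}
    - {"claw": 0, "dp": [0, 0, 0], "angular": [0, 0, -7.1]}
    - {"claw": 0, "dp": [0, 0, 0], "angular": [0, 0, -7.1]}
    - {"claw": 0, "dp": [0, 0, 0], "angular": [0, 0, -7.1]}
    - {"claw": 0, "dp": [0, 0, 0], "angular": [0, 0, -7.1]}
    - {"claw": 0, "dp": [0, 0, 0], "angular": [0, 0, -7.1]}
    - {"claw": 0, "dp": [0, 0, 0], "angular": [0, 0, -7.1]}
    - {"claw": 0, "dp": [0, 0, 0], "angular": [0, 0, -7.1]}

```text
clock: 2.1
tcp_pos: [0.5129, -0.0797, 0.2388]
orientation: [-0.0, 0.783, 0.622, -0.0]
wrist_force: [0.0, 0.6, 1.0]
finger_gap: 0.0853
```

Request:
play_rows:
  steps:
    - {"claw": 0, "dp": [0, 0, 0], "angular": [0, 0, -7.1]}
    - {"claw": 0, "dp": [0, 0, 0], "angular": [0, 0, -7.1]}
    - {"claw": 0, "dp": [0, 0, 0], "angular": [0, 0, -7.1]}
    - {"claw": 0, "dp": [0, 0, 0], "angular": [0, 0, -7.1]}
    - {"claw": 0, "dp": [0, 0, 0], "angular": [0, 0, -7.1]}
    - {"claw": 0, "dp": [0, 0, 0], "angular": [0, 0, -7.1]}
    - {"claw": 0, "dp": [0, 0, 0], "angular": [0, 0, -7.1]}
    - {"claw": 0, "dp": [0, 0, 0], "angular": [0, 0, -7.1]}

```text
clock: 2.77
tcp_pos: [0.5129, -0.0798, 0.2388]
orientation: [-0.001, 0.393, 0.92, -0.0]
wrist_force: [-0.1, -0.0, 0.1]
finger_gap: 0.0856
```

Request:
play_rows:
  steps:
    - {"claw": 0, "dp": [0, 0, 0], "angular": [0, 0, -7.1]}
    - {"claw": 0, "dp": [0, 0, 0], "angular": [0, 0, -7.1]}
    - {"claw": 0, "dp": [0, 0, 0], "angular": [0, 0, -7.1]}
    - {"claw": 0, "dp": [0, 0, 0], "angular": [0, 0, -7.1]}
    - {"claw": 0, "dp": [0, 0, 0], "angular": [0, 0, -7.1]}
    - {"claw": 0, "dp": [0, 0, 0], "angular": [0, 0, -7.1]}
    - {"claw": 0, "dp": [0, 0, 0], "angular": [0, 0, -7.1]}
    - {"claw": 0, "dp": [0, 0, 0], "angular": [0, 0, 0]}

```text
clock: 3.43
tcp_pos: [0.5129, -0.0798, 0.2388]
orientation: [-0.0, -0.028, 1.0, 0.0]
wrist_force: [-0.3, -0.3, 0.6]
finger_gap: 0.0858
```

Run:
```python
from h import *
p,d,c,W=cam("wrist"); np.savez("w1.npz",p=p,d=d,W=W,k=[c[a] for a in("fx","fy","cx","cy")]); cv2.imwrite("pics/w1.png",p[:,:,::-1])
print(env.get_state()["joint_pos"].round(3))
P=pts(d,c,W); g=np.array([.513,-.08]); r=np.hypot(P[...,0]-g[0],P[...,1]-g[1])
b=(r<.05)&(P[...,2]>.122)&(P[...,2]<.137)
Q=P[b][:,:2].astype(np.float32); m=Q.mean(0);ev,V=np.linalg.eigh(np.cov(Q.T)); print("bar",len(Q),m,cv2.minAreaRect(Q),np.degrees(np.arctan2(V[1,1],V[0,1]))%180,P[b][:,2].mean())
# ribs: z 12..20mm outside ring wall
q=(r<.095)&(r>.062)&(P[...,2]>.012)&(P[...,2]<.024); n,l,st,ce=cv2.connectedComponentsWithStats(q.astype(np.uint8))
for i in range(1,n):
    if st[i,4]>25: print("rib?",st[i],P[l==i].mean(0).round(4))
rim=(P[...,2]>.05)&(P[...,2]<.066)&(r>.04)&(r<.07);Q=P[rim];A=np.c_[2*Q[:,:2],np.ones(len(Q))];x=np.linalg.lstsq(A,(Q[:,:2]**2).sum(1),rcond=None)[0];print("rim",len(Q),x[:2],np.sqrt(x[2]+x[0]**2+x[1]**2))
```

```text
[-0.309  0.206 -0.098  1.268 -0.    -0.36 ]
bar 1230 [ 0.51467264 -0.07822246] ((0.5163186192512512, -0.0780181884765625), (0.059791408479213715, 0.014129876159131527), 17.8028507232666) 17.749816310528814 0.13001474996618217
rib? [307 123  14  18 117] [ 0.4506 -0.0453  0.0181]
rim 2242 [ 0.51746529 -0.07841961] 0.0559501448486159
```

View pics/w1.png

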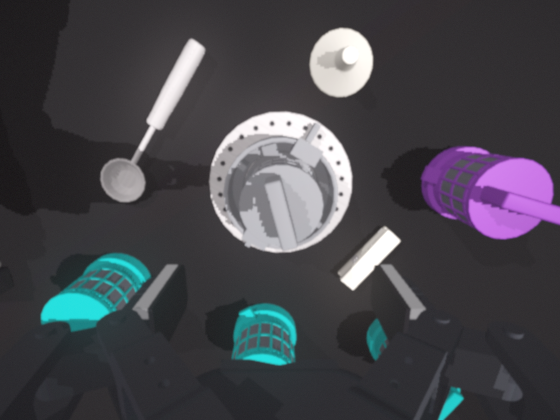

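The wrist view shows the bar at (282,213) and one rib at (312,133). The bar's centre is (0.5163, −0.0780) at 17.8° and the ring axis is about −26.5°, which is 44° (0.77 rad) to turn. I'll align, shift and go down to just above the bar.

Request:
play_rows:
  steps:
    - {"claw": 0, "dp": [0, 0, 0], "angular": [0, 0, -7.1]}
    - {"claw": 0, "dp": [0, 0, 0], "angular": [0, 0, -7.1]}
    - {"claw": 0, "dp": [0, 0, 0], "angular": [0, 0, -0.4]}
    - {"claw": 0, "dp": [-0.0038, 0.0007, 0.018], "angular": [0, 0, 0]}
    - {"claw": 0, "dp": [0, 0, 0.024], "angular": [0, 0, 0]}
    - {"claw": 0, "dp": [0, 0, 0.024], "angular": [0, 0, 0]}
    - {"claw": 0, "dp": [0, 0, 0.024], "angular": [0, 0, 0]}
    - {"claw": 0, "dp": [0, 0, 0], "angular": [0, 0, 0]}

```text
clock: 4.15
tcp_pos: [0.5135, -0.0771, 0.1448]
orientation: [-0.004, -0.151, 0.989, 0.002]
wrist_force: [-1.2, 0.3, -0.5]
finger_gap: 0.0855
```

```bash
cat > look.py <<'E'
from h import *
import sys
p,d,c,W=cam("wrist"); cv2.imwrite(f"pics/{sys.argv[1]}.png",p[:,:,::-1])
s=env.get_state(); q=s["orientation"]; X=R.from_quat([q[1],q[2],q[3],q[0]]).as_matrix(); print("tcp",s["tcp_pos"].round(4),"yaw",np.degrees(np.arctan2(X[1,0],X[0,0]))%180,"F",s["wrist_force"].round(2),"T",s["ft_torque"].round(3))
P=pts(d,c,W); r=np.hypot(P[...,0]-.516,P[...,1]+.078)
b=(r<.045)&(P[...,2]>.124)&(P[...,2]<.136)
Q=P[b][:,:2].astype(np.float32); m=Q.mean(0);ev,V=np.linalg.eigh(np.cov(Q.T)); rc=cv2.minAreaRect(Q)
print("bar",len(Q),m,rc,np.degrees(np.arctan2(V[1,1],V[0,1]))%180,P[b][:,2].mean())
e=np.array(rc[0])-s["tcp_pos"][:2]; print("err in tool x,y",(X[:2,:2].T@e).round(4))
E
python3 look.py w2
```

```text
tcp [ 0.5145 -0.0774  0.1471] yaw 17.413073980050683 F [0.07 0.54 0.49] T [-0.063 -0.044  0.034]
bar 2760 [ 0.5138732  -0.07858858] ((0.5165013074874878, -0.07789886742830276), (0.06066984310746193, 0.013692392967641354), 17.70561408996582) 17.799719571698716 0.13008325019967454
err in tool x,y [-0.0018 -0.0011]
```

View pics/w2.png

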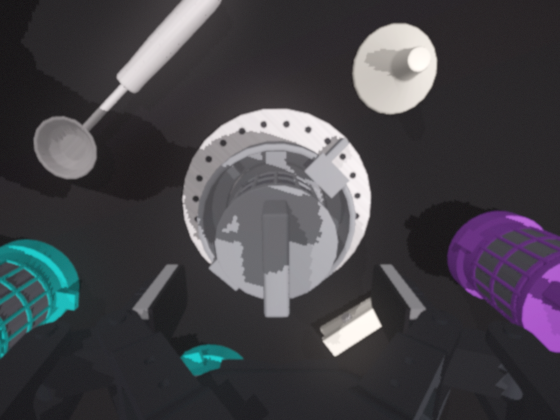

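The bar is centred between the jaws, from (275,205) to (275,315), and the rib is at (335,150). The arm was still settling, so I'll read once more.

```bash
python3 -c "
from h import *
for _ in range(3): env.read_camera('wrist')"; python3 look.py w3
```

```text
tcp [ 0.5178 -0.0784  0.1511] yaw 17.5686442446584 F [ 0.48  1.16 -0.02] T [-0.016 -0.006  0.025]
bar 2648 [ 0.51386815 -0.07858203] ((0.5161916613578796, -0.0778241753578186), (0.060020968317985535, 0.0140629718080163), 17.749603271484375) 17.686799652458177 0.13004534284629068
err in tool x,y [0.0013 0.0011]
```

```bash
python3 -c "
from h import *
for _ in range(8):
    env.read_camera('wrist'); s=env.get_state(); print(s['clock'],s['tcp_pos'].round(4),s['qvel'].round(3))"; python3 look.py w4
```

```text
4.45 [ 0.5178 -0.0784  0.1511] [ 0.001  0.    -0.005 -0.004 -0.    -0.006]
4.5 [ 0.5177 -0.0784  0.1509] [-0.001  0.001 -0.009 -0.003  0.001 -0.005]
4.55 [ 0.5175 -0.0783  0.1507] [ 0.     0.002 -0.011 -0.004  0.001 -0.003]
4.6 [ 0.5173 -0.0783  0.1504] [-0.001  0.004 -0.008 -0.002 -0.    -0.003]
4.65 [ 0.5171 -0.0782  0.1502] [ 0.     0.002 -0.006 -0.003  0.001 -0.002]
4.7 [ 0.5169 -0.0782  0.1499] [-0.     0.004 -0.006 -0.     0.001 -0.002]
4.75 [ 0.5168 -0.0781  0.1497] [ 0.001  0.002 -0.006  0.     0.001 -0.001]
4.8 [ 0.5167 -0.0781  0.1496] [-0.001  0.003 -0.003 -0.002 -0.    -0.001]
tcp [ 0.5167 -0.0781  0.1495] yaw 17.64796277645354 F [ 0.16 -0.72  0.04] T [-0.006  0.013  0.025]
bar 2687 [ 0.5139459  -0.07858349] ((0.5165486931800842, -0.07771669328212738), (0.06109078228473663, 0.014005471020936966), 17.813520431518555) 17.733661929345402 0.13003467105623231
err in tool x,y [0.     0.0004]
```

Settled, and centred to within 0.4 mm. I'll go down slowly and let it settle before closing.

Request:
play_rows:
  steps:
    - {"claw": 0, "dp": [0, 0.0003, 0.005], "angular": [0, 0, 0]}
    - {"claw": 0, "dp": [0, 0, 0.006], "angular": [0, 0, 0]}
    - {"claw": 0, "dp": [0, 0, 0.006], "angular": [0, 0, 0]}
    - {"claw": 0, "dp": [0, 0, 0.006], "angular": [0, 0, 0]}
    - {"claw": 0, "dp": [0, 0, 0.006], "angular": [0, 0, 0]}
    - {"claw": 0, "dp": [0, 0, 0.005], "angular": [0, 0, 0]}
    - {"claw": 0, "dp": [0, 0, 0.003], "angular": [0, 0, 0]}
    - {"claw": 0, "dp": [0, 0, 0.002], "angular": [0, 0, 0]}

```text
clock: 5.52
tcp_pos: [0.5162, -0.0777, 0.1096]
orientation: [-0.0, -0.153, 0.988, 0.0]
wrist_force: [0.2, 0.2, -0.0]
finger_gap: 0.0855
```

Request:
play_rows:
  steps:
    - {"claw": 60, "dp": [0, 0, 0], "angular": [0, 0, 0]}
    - {"claw": 80, "dp": [0, 0, 0], "angular": [0, 0, 0]}
    - {"claw": 100, "dp": [0, 0, 0], "angular": [0, 0, 0]}
    - {"claw": 120, "dp": [0, 0, 0], "angular": [0, 0, 0]}
    - {"claw": 140, "dp": [0, 0, 0], "angular": [0, 0, 0]}
    - {"claw": 160, "dp": [0, 0, 0], "angular": [0, 0, 0]}
    - {"claw": 170, "dp": [0, 0, 0], "angular": [0, 0, 0]}
    - {"claw": 180, "dp": [0, 0, 0], "angular": [0, 0, 0]}
  force: 30

```text
clock: 6.18
tcp_pos: [0.5166, -0.0778, 0.1104]
orientation: [0.0, -0.153, 0.988, -0.0]
wrist_force: [-0.0, -0.7, 0.6]
finger_gap: 0.0256
```

```bash
cat > st.py <<'E'
from h import *
s=env.get_state(); q=s["orientation"]; X=R.from_quat([q[1],q[2],q[3],q[0]]).as_matrix()
print(round(s["clock"],2),"tcp",s["tcp_pos"].round(4),"yaw",round(np.degrees(np.arctan2(X[1,0],X[0,0]))%360,2),"F",s["wrist_force"].round(2),"T",s["ft_torque"].round(3),"gap",round(s["finger_gap"],4),"tilt",np.degrees(np.arccos(-X[2,2])).round(2),s["joint_pos"].round(2))
E
python3 st.py
```

```text
6.18 tcp [ 0.5166 -0.0778  0.1104] yaw 197.66 F [-0.05 -0.69  0.55] T [-0.001  0.038 -0.023] gap 0.0256 tilt 0.01 [-0.3   0.29 -0.32  0.97 -0.   -0.61]
```

Request:
play_rows:
  steps:
    - {"claw": 190, "dp": [0, 0, 0], "angular": [0, 0, 0]}
    - {"claw": 200, "dp": [0, 0, 0], "angular": [0, 0, 0]}
    - {"claw": 205, "dp": [0, 0, 0], "angular": [0, 0, 0]}
    - {"claw": 210, "dp": [0, 0, 0], "angular": [0, 0, 0]}
    - {"claw": 215, "dp": [0, 0, 0], "angular": [0, 0, 0]}
    - {"claw": 255, "dp": [0, 0, 0], "angular": [0, 0, 0]}
    - {"claw": 255, "dp": [0, 0, 0], "angular": [0, 0, 0]}
    - {"claw": 255, "dp": [0, 0, 0], "angular": [0, 0, 0]}
  force: 30

```text
clock: 6.85
tcp_pos: [0.5166, -0.0778, 0.1104]
orientation: [0.0, -0.153, 0.988, -0.0]
wrist_force: [-0.4, 0.2, -0.3]
finger_gap: 0.0135
```

```bash
python3 st.py
```

```text
6.85 tcp [ 0.5166 -0.0778  0.1104] yaw 197.65 F [-0.36  0.21 -0.26] T [0.013 0.022 0.025] gap 0.0135 tilt 0.01 [-0.3   0.29 -0.32  0.97 -0.   -0.61]
```

Gripped at a 13.5 mm gap with no side load. I'll turn clockwise, which is +z in the tool frame.

Request:
play_rows:
  steps:
    - {"claw": 255, "dp": [0, 0, 0], "angular": [0, 0, 2]}
    - {"claw": 255, "dp": [0, 0, 0], "angular": [0, 0, 3]}
    - {"claw": 255, "dp": [0, 0, 0], "angular": [0, 0, 3]}
    - {"claw": 255, "dp": [0, 0, 0], "angular": [0, 0, 3]}
    - {"claw": 255, "dp": [0, 0, 0], "angular": [0, 0, 3]}
    - {"claw": 255, "dp": [0, 0, 0], "angular": [0, 0, 3]}
    - {"claw": 255, "dp": [0, 0, 0], "angular": [0, 0, 2]}
    - {"claw": 255, "dp": [0, 0, 0], "angular": [0, 0, 1]}

```text
clock: 7.52
tcp_pos: [0.5166, -0.0778, 0.1104]
orientation: [0.0, 0.021, 1.0, -0.0]
wrist_force: [0.0, 0.3, 0.9]
finger_gap: 0.0135
```

```bash
python3 st.py
```

```text
7.52 tcp [ 0.5166 -0.0778  0.1104] yaw 177.58 F [0.02 0.25 0.92] T [-0.043  0.01   0.019] gap 0.0135 tilt 0.01 [-0.3   0.29 -0.32  0.97 -0.   -0.26]
```

Request:
play_rows:
  steps:
    - {"claw": 255, "dp": [0, 0, 0], "angular": [0, 0, 2]}
    - {"claw": 255, "dp": [0, 0, 0], "angular": [0, 0, 3]}
    - {"claw": 255, "dp": [0, 0, 0], "angular": [0, 0, 3]}
    - {"claw": 255, "dp": [0, 0, 0], "angular": [0, 0, 3]}
    - {"claw": 255, "dp": [0, 0, 0], "angular": [0, 0, 3]}
    - {"claw": 255, "dp": [0, 0, 0], "angular": [0, 0, 3]}
    - {"claw": 255, "dp": [0, 0, 0], "angular": [0, 0, 1.5]}
    - {"claw": 255, "dp": [0, 0, 0], "angular": [0, 0, 0.5]}

```text
clock: 8.18
tcp_pos: [0.5166, -0.0778, 0.1104]
orientation: [0.0, 0.185, 0.983, -0.0]
wrist_force: [0.2, -0.3, 1.3]
finger_gap: 0.0135
```

```bash
python3 st.py
```

```text
8.18 tcp [ 0.5166 -0.0778  0.1104] yaw 158.62 F [ 0.16 -0.31  1.26] T [ 0.008 -0.009  0.002] gap 0.0135 tilt 0.01 [-0.3   0.29 -0.32  0.97 -0.    0.07]
```

Request:
play_rows:
  steps:
    - {"claw": 255, "dp": [0, 0, 0], "angular": [0, 0, 0.5]}
    - {"claw": 255, "dp": [0, 0, 0], "angular": [0, 0, 0.5]}
    - {"claw": 255, "dp": [0, 0, 0], "angular": [0, 0, 0.5]}
    - {"claw": 255, "dp": [0, 0, 0], "angular": [0, 0, 0.5]}
    - {"claw": 255, "dp": [0, 0, 0], "angular": [0, 0, 0.3]}
    - {"claw": 255, "dp": [0, 0, 0], "angular": [0, 0, 0.2]}
    - {"claw": 255, "dp": [0, 0, 0], "angular": [0, 0, 0]}
    - {"claw": 255, "dp": [0, 0, 0], "angular": [0, 0, 0]}

```text
clock: 8.85
tcp_pos: [0.5166, -0.0778, 0.1104]
orientation: [0.0, 0.207, 0.978, -0.0]
wrist_force: [-0.2, 0.3, 1.9]
finger_gap: 0.014
```

```bash
python3 st.py
```

```text
8.85 tcp [ 0.5166 -0.0778  0.1104] yaw 156.15 F [-0.21  0.26  1.86] T [ 0.034 -0.069 -0.028] gap 0.014 tilt 0.01 [-0.3   0.29 -0.32  0.97 -0.    0.11]
```

Request:
play_rows:
  steps:
    - {"claw": 255, "dp": [0, 0, 0], "angular": [0, 0, 0.4]}
    - {"claw": 255, "dp": [0, 0, 0], "angular": [0, 0, 0.4]}
    - {"claw": 255, "dp": [0, 0, 0], "angular": [0, 0, 0.3]}
    - {"claw": 255, "dp": [0, 0, 0], "angular": [0, 0, 0.2]}
    - {"claw": 255, "dp": [0, 0, 0], "angular": [0, 0, 0]}
    - {"claw": 255, "dp": [0, 0, 0], "angular": [0, 0, 0]}
    - {"claw": 255, "dp": [0, 0, 0], "angular": [0, 0, 0]}
    - {"claw": 255, "dp": [0, 0, 0], "angular": [0, 0, 0]}

```text
clock: 9.52
tcp_pos: [0.5166, -0.0778, 0.1103]
orientation: [0.0, 0.218, 0.976, -0.0]
wrist_force: [1.0, 0.6, 3.2]
finger_gap: 0.0137
```

```bash
python3 st.py
```

```text
9.52 tcp [ 0.5166 -0.0778  0.1103] yaw 154.85 F [0.98 0.59 3.21] T [ 0.056 -0.015 -0.044] gap 0.0137 tilt 0.01 [-0.3   0.29 -0.32  0.97 -0.    0.14]
```

A slow downward press is building as the controller integrates, so I'll raise the command by 0.5 mm and keep turning.

Request:
play_rows:
  steps:
    - {"claw": 255, "dp": [0, 0, -0.0005], "angular": [0, 0, 0.3]}
    - {"claw": 255, "dp": [0, 0, 0], "angular": [0, 0, 0.3]}
    - {"claw": 255, "dp": [0, 0, 0], "angular": [0, 0, 0.3]}
    - {"claw": 255, "dp": [0, 0, 0], "angular": [0, 0, 0.1]}
    - {"claw": 255, "dp": [0, 0, 0], "angular": [0, 0, 0]}
    - {"claw": 255, "dp": [0, 0, 0], "angular": [0, 0, 0]}
    - {"claw": 255, "dp": [0, 0, 0], "angular": [0, 0, 0]}
    - {"claw": 255, "dp": [0, 0, 0], "angular": [0, 0, 0]}

```text
clock: 10.18
tcp_pos: [0.5164, -0.0778, 0.1106]
orientation: [-0.0, 0.226, 0.974, -0.0]
wrist_force: [-0.3, -0.0, -2.0]
finger_gap: 0.0134
```

```bash
python3 st.py
```

```text
10.18 tcp [ 0.5164 -0.0778  0.1106] yaw 153.85 F [-0.29 -0.03 -2.  ] T [ 0.036 -0.021  0.057] gap 0.0134 tilt 0.02 [-0.3   0.29 -0.32  0.97 -0.    0.15]
```

Request:
play_rows:
  steps:
    - {"claw": 255, "dp": [0, 0, 0.0002], "angular": [0, 0, 0.3]}
    - {"claw": 255, "dp": [0, 0, 0], "angular": [0, 0, 0.3]}
    - {"claw": 255, "dp": [0, 0, 0], "angular": [0, 0, 0.2]}
    - {"claw": 255, "dp": [0, 0, 0], "angular": [0, 0, 0.1]}
    - {"claw": 255, "dp": [0, 0, 0], "angular": [0, 0, 0]}
    - {"claw": 255, "dp": [0, 0, 0], "angular": [0, 0, 0]}
    - {"claw": 255, "dp": [0, 0, 0], "angular": [0, 0, 0]}
    - {"claw": 255, "dp": [0, 0, 0], "angular": [0, 0, 0]}

```text
clock: 10.85
tcp_pos: [0.5165, -0.0777, 0.1106]
orientation: [-0.0, 0.234, 0.972, 0.0]
wrist_force: [1.2, 0.5, -2.1]
finger_gap: 0.0137
```

```bash
python3 st.py
```

```text
10.85 tcp [ 0.5165 -0.0777  0.1106] yaw 152.96 F [ 1.16  0.48 -2.06] T [ 0.193 -0.088  0.138] gap 0.0137 tilt 0.01 [-0.3   0.29 -0.32  0.97  0.    0.17]
```

Request:
play_rows:
  steps:
    - {"claw": 255, "dp": [0, 0, 0.0002], "angular": [0, 0, 0.2]}
    - {"claw": 255, "dp": [0, 0, 0], "angular": [0, 0, 0.2]}
    - {"claw": 255, "dp": [0, 0, 0], "angular": [0, 0, 0]}
    - {"claw": 255, "dp": [0, 0, 0], "angular": [0, 0, 0]}
    - {"claw": 255, "dp": [0, 0, 0], "angular": [0, 0, 0]}
    - {"claw": 255, "dp": [0, 0, 0], "angular": [0, 0, 0]}
    - {"claw": 255, "dp": [0, 0, 0], "angular": [0, 0, 0]}
    - {"claw": 255, "dp": [0, 0, 0], "angular": [0, 0, 0]}

```text
clock: 11.52
tcp_pos: [0.5165, -0.0777, 0.1105]
orientation: [0.0, 0.237, 0.971, 0.0]
wrist_force: [0.2, 0.8, -0.7]
finger_gap: 0.0137
```

```bash
python3 st.py; python3 look.py w5
```

```text
11.52 tcp [ 0.5165 -0.0777  0.1105] yaw 152.56 F [ 0.16  0.77 -0.75] T [0.28  0.013 0.441] gap 0.0137 tilt 0.01 [-0.3   0.29 -0.32  0.97  0.    0.18]
tcp [ 0.5166 -0.0778  0.1105] yaw 152.56065439862473 F [ 0.43  0.8  -0.64] T [0.274 0.01  0.432]
bar 5084 [ 0.5126224  -0.07588685] ((0.5162791013717651, -0.07526995986700058), (0.03799564018845558, 0.05942806974053383), 83.94058227539062) 152.98730179589336 0.13015587521277625
err in tool x,y [0.0014 0.0021]
```

View pics/w5.png

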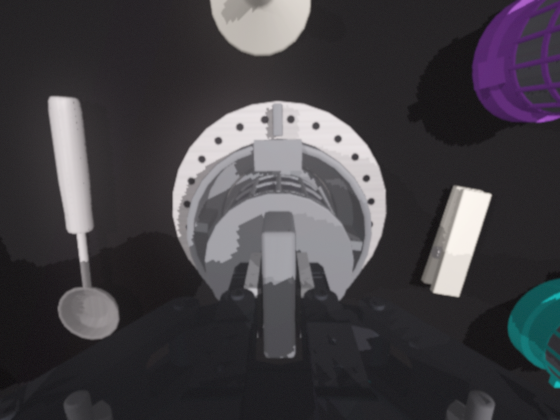

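The bar is now in line with the rib at (278,120) and the torque rose to 0.44 Nm, so it is at the stop. I'll ease the twist back a little, firm the grip and start lifting slowly through the play.

Request:
play_rows:
  steps:
    - {"claw": 255, "dp": [0, 0, 0], "angular": [0, 0, -0.3]}
    - {"claw": 255, "dp": [0, 0, 0], "angular": [0, 0, 0]}
    - {"claw": 255, "dp": [0, 0, 0], "angular": [0, 0, 0]}
    - {"claw": 255, "dp": [0, 0, 0], "angular": [0, 0, 0]}
    - {"claw": 255, "dp": [0, 0, -0.0002], "angular": [0, 0, 0]}
    - {"claw": 255, "dp": [0, 0, -0.0002], "angular": [0, 0, 0]}
    - {"claw": 255, "dp": [0, 0, -0.0002], "angular": [0, 0, 0]}
    - {"claw": 255, "dp": [0, 0, -0.0002], "angular": [0, 0, 0]}
  force: 60

```text
clock: 12.23
tcp_pos: [0.5165, -0.0777, 0.111]
orientation: [-0.0, 0.235, 0.972, 0.0]
wrist_force: [-0.3, 0.7, -2.5]
finger_gap: 0.0129
```

```bash
python3 st.py
```

```text
12.23 tcp [ 0.5165 -0.0777  0.111 ] yaw 152.85 F [-0.32  0.67 -2.52] T [ 0.324 -0.255  0.198] gap 0.0129 tilt 0.01 [-0.3   0.29 -0.32  0.97  0.    0.17]
```

Request:
play_rows:
  steps:
    - {"claw": 255, "dp": [0, 0, -0.0002], "angular": [0, 0, 0]}
    - {"claw": 255, "dp": [0, 0, -0.0002], "angular": [0, 0, 0]}
    - {"claw": 255, "dp": [0, 0, -0.0002], "angular": [0, 0, 0]}
    - {"claw": 255, "dp": [0, 0, -0.0002], "angular": [0, 0, 0]}
    - {"claw": 255, "dp": [0, 0, -0.0002], "angular": [0, 0, 0]}
    - {"claw": 255, "dp": [0, 0, 0], "angular": [0, 0, 0]}
    - {"claw": 255, "dp": [0, 0, 0], "angular": [0, 0, 0]}
    - {"claw": 255, "dp": [0, 0, 0], "angular": [0, 0, 0]}

```text
clock: 12.9
tcp_pos: [0.5164, -0.0778, 0.1122]
orientation: [-0.0, 0.235, 0.972, -0.0]
wrist_force: [-0.4, 1.3, -3.5]
finger_gap: 0.0129
```

```bash
python3 st.py
```

```text
12.9 tcp [ 0.5164 -0.0778  0.1122] yaw 152.85 F [-0.45  1.29 -3.53] T [ 0.338 -0.071  0.185] gap 0.0129 tilt 0.0 [-0.3   0.29 -0.31  0.97 -0.    0.17]
```

Request:
play_rows:
  steps:
    - {"claw": 255, "dp": [0, 0, -0.0002], "angular": [0, 0, 0]}
    - {"claw": 255, "dp": [0, 0, -0.0002], "angular": [0, 0, 0]}
    - {"claw": 255, "dp": [0, 0, -0.0002], "angular": [0, 0, 0]}
    - {"claw": 255, "dp": [0, 0, -0.0002], "angular": [0, 0, 0]}
    - {"claw": 255, "dp": [0, 0, -0.0002], "angular": [0, 0, 0]}
    - {"claw": 255, "dp": [0, 0, -0.0002], "angular": [0, 0, 0]}
    - {"claw": 255, "dp": [0, 0, 0], "angular": [0, 0, 0]}
    - {"claw": 255, "dp": [0, 0, 0], "angular": [0, 0, 0]}

```text
clock: 13.57
tcp_pos: [0.5165, -0.0778, 0.1133]
orientation: [-0.0, 0.235, 0.972, -0.0]
wrist_force: [1.2, 1.2, -4.7]
finger_gap: 0.0128
```

```bash
python3 st.py
```

```text
13.57 tcp [ 0.5165 -0.0778  0.1133] yaw 152.85 F [ 1.16  1.23 -4.66] T [ 0.308 -0.196  0.252] gap 0.0128 tilt 0.0 [-0.3   0.29 -0.31  0.97 -0.    0.17]
```

Request:
play_rows:
  steps:
    - {"claw": 255, "dp": [0, 0, -0.0002], "angular": [0, 0, 0]}
    - {"claw": 255, "dp": [0, 0, -0.0002], "angular": [0, 0, 0]}
    - {"claw": 255, "dp": [0, 0, -0.0002], "angular": [0, 0, 0]}
    - {"claw": 255, "dp": [0, 0, -0.0002], "angular": [0, 0, 0]}
    - {"claw": 255, "dp": [0, 0, -0.0002], "angular": [0, 0, 0]}
    - {"claw": 255, "dp": [0, 0, 0], "angular": [0, 0, 0]}
    - {"claw": 255, "dp": [0, 0, 0], "angular": [0, 0, 0]}
    - {"claw": 255, "dp": [0, 0, 0], "angular": [0, 0, 0]}

```text
clock: 14.23
tcp_pos: [0.5164, -0.0778, 0.1141]
orientation: [-0.0, 0.235, 0.972, -0.0]
wrist_force: [2.0, 1.0, -9.9]
finger_gap: 0.013
```

```bash
python3 st.py
```

```text
14.23 tcp [ 0.5164 -0.0778  0.1141] yaw 152.85 F [ 1.99  1.02 -9.89] T [ 0.284 -0.526  0.199] gap 0.013 tilt 0.02 [-0.3   0.29 -0.31  0.98 -0.    0.17]
```

The catch is engaged at −9.9 N. I'll add 0.4 mm gently and hold.

Request:
play_rows:
  steps:
    - {"claw": 255, "dp": [0, 0, -0.0001], "angular": [0, 0, 0]}
    - {"claw": 255, "dp": [0, 0, -0.0001], "angular": [0, 0, 0]}
    - {"claw": 255, "dp": [0, 0, -0.0001], "angular": [0, 0, 0]}
    - {"claw": 255, "dp": [0, 0, -0.0001], "angular": [0, 0, 0]}
    - {"claw": 255, "dp": [0, 0, 0], "angular": [0, 0, 0]}
    - {"claw": 255, "dp": [0, 0, 0], "angular": [0, 0, 0]}
    - {"claw": 255, "dp": [0, 0, 0], "angular": [0, 0, 0]}
    - {"claw": 255, "dp": [0, 0, 0], "angular": [0, 0, 0]}

```text
clock: 14.9
tcp_pos: [0.5164, -0.0777, 0.1146]
orientation: [-0.0, 0.235, 0.972, -0.0]
wrist_force: [2.2, 1.1, -12.1]
finger_gap: 0.013
```

```bash
python3 st.py
```

```text
14.9 tcp [ 0.5164 -0.0777  0.1146] yaw 152.86 F [  2.24   1.09 -12.09] T [ 0.212 -0.67   0.239] gap 0.013 tilt 0.02 [-0.3   0.29 -0.31  0.98 -0.    0.17]
```

Request:
play_rows:
  steps:
    - {"claw": 255, "dp": [0, 0, -0.0001], "angular": [0, 0, 0]}
    - {"claw": 255, "dp": [0, 0, -0.0001], "angular": [0, 0, 0]}
    - {"claw": 255, "dp": [0, 0, -0.0001], "angular": [0, 0, 0]}
    - {"claw": 255, "dp": [0, 0, 0], "angular": [0, 0, 0]}
    - {"claw": 255, "dp": [0, 0, 0], "angular": [0, 0, 0]}
    - {"claw": 255, "dp": [0, 0, 0], "angular": [0, 0, 0]}
    - {"claw": 255, "dp": [0, 0, 0], "angular": [0, 0, 0]}
    - {"claw": 255, "dp": [0, 0, 0], "angular": [0, 0, 0]}

```text
clock: 15.57
tcp_pos: [0.5164, -0.0778, 0.115]
orientation: [-0.0, 0.235, 0.972, -0.0]
wrist_force: [2.6, -0.1, -14.9]
finger_gap: 0.0129
```

```bash
python3 st.py
```

```text
15.57 tcp [ 0.5164 -0.0778  0.115 ] yaw 152.85 F [  2.58  -0.15 -14.9 ] T [ 0.204 -0.6    0.234] gap 0.0129 tilt 0.01 [-0.3   0.28 -0.31  0.98 -0.    0.17]
```

It is at −14.9 N, a tug of about 12 to 13 N. I'll hold.

Request:
play_rows:
  steps:
    - {"claw": 255, "dp": [0, 0, 0], "angular": [0, 0, 0]}
    - {"claw": 255, "dp": [0, 0, 0], "angular": [0, 0, 0]}
    - {"claw": 255, "dp": [0, 0, 0], "angular": [0, 0, 0]}
    - {"claw": 255, "dp": [0, 0, 0], "angular": [0, 0, 0]}
    - {"claw": 255, "dp": [0, 0, 0], "angular": [0, 0, 0]}
    - {"claw": 255, "dp": [0, 0, 0], "angular": [0, 0, 0]}
    - {"claw": 255, "dp": [0, 0, 0], "angular": [0, 0, 0]}
    - {"claw": 255, "dp": [0, 0, 0], "angular": [0, 0, 0]}

```text
clock: 16.23
tcp_pos: [0.5164, -0.0778, 0.115]
orientation: [-0.0, 0.235, 0.972, -0.0]
wrist_force: [1.2, 0.7, -14.9]
finger_gap: 0.0126
```

```bash
python3 st.py
```

```text
16.23 tcp [ 0.5164 -0.0778  0.115 ] yaw 152.86 F [  1.18   0.67 -14.87] T [ 0.238 -0.54   0.216] gap 0.0126 tilt 0.02 [-0.3   0.28 -0.31  0.98 -0.    0.17]
```

Request:
play_rows:
  steps:
    - {"claw": 255, "dp": [0, 0, 0], "angular": [0, 0, 0]}
    - {"claw": 255, "dp": [0, 0, 0], "angular": [0, 0, 0]}
    - {"claw": 255, "dp": [0, 0, 0], "angular": [0, 0, 0]}
    - {"claw": 255, "dp": [0, 0, 0], "angular": [0, 0, 0]}
    - {"claw": 255, "dp": [0, 0, 0], "angular": [0, 0, 0]}
    - {"claw": 255, "dp": [0, 0, 0], "angular": [0, 0, 0]}
    - {"claw": 255, "dp": [0, 0, 0], "angular": [0, 0, 0]}
    - {"claw": 255, "dp": [0, 0, 0], "angular": [0, 0, 0]}

```text
clock: 16.9
tcp_pos: [0.5164, -0.0778, 0.1151]
orientation: [-0.0, 0.235, 0.972, -0.0]
wrist_force: [1.6, 1.0, -16.4]
finger_gap: 0.0125
```

```bash
python3 st.py
```

```text
16.9 tcp [ 0.5164 -0.0778  0.1151] yaw 152.85 F [  1.6    1.02 -16.36] T [ 0.147 -0.398  0.213] gap 0.0125 tilt 0.01 [-0.3   0.28 -0.31  0.98 -0.    0.17]
```

Request:
play_rows:
  steps:
    - {"claw": 255, "dp": [0, 0, 0], "angular": [0, 0, 0]}
    - {"claw": 255, "dp": [0, 0, 0], "angular": [0, 0, 0]}
    - {"claw": 255, "dp": [0, 0, 0], "angular": [0, 0, 0]}
    - {"claw": 255, "dp": [0, 0, 0], "angular": [0, 0, 0]}
    - {"claw": 255, "dp": [0, 0, 0], "angular": [0, 0, 0]}
    - {"claw": 255, "dp": [0, 0, 0], "angular": [0, 0, 0]}
    - {"claw": 255, "dp": [0, 0, 0], "angular": [0, 0, 0]}
    - {"claw": 255, "dp": [0, 0, 0], "angular": [0, 0, 0]}

```text
clock: 17.57
tcp_pos: [0.5164, -0.0778, 0.1151]
orientation: [-0.0, 0.235, 0.972, -0.0]
wrist_force: [2.2, 0.4, -15.6]
finger_gap: 0.0134
```

Request:
play_rows:
  steps:
    - {"claw": 255, "dp": [0, 0, 0.0003], "angular": [0, 0, 0]}
    - {"claw": 255, "dp": [0, 0, 0.0005], "angular": [0, 0, 0]}
    - {"claw": 255, "dp": [0, 0, 0.0006], "angular": [0, 0, 0]}
    - {"claw": 255, "dp": [0, 0, 0.0006], "angular": [0, 0, 0]}
    - {"claw": 255, "dp": [0, 0, 0.0006], "angular": [0, 0, 0]}
    - {"claw": 255, "dp": [0, 0, 0.0005], "angular": [0, 0, 0]}
    - {"claw": 255, "dp": [0, 0, 0.0005], "angular": [0, 0, 0]}
    - {"claw": 255, "dp": [0, 0, 0.0002], "angular": [0, 0, 0]}

```text
clock: 18.23
tcp_pos: [0.5175, -0.0782, 0.1123]
orientation: [0.001, 0.235, 0.972, -0.0]
wrist_force: [-0.1, 1.3, -1.1]
finger_gap: 0.0131
```

```bash
python3 st.py
```

```text
18.23 tcp [ 0.5175 -0.0782  0.1123] yaw 152.85 F [-0.06  1.34 -1.11] T [0.121 0.106 0.221] gap 0.0131 tilt 0.15 [-0.3   0.29 -0.31  0.97 -0.    0.17]
```

Request:
play_rows:
  steps:
    - {"claw": 255, "dp": [0, 0, 0], "angular": [0, 0, 0]}
    - {"claw": 255, "dp": [0, 0, 0], "angular": [0, 0, 0]}
    - {"claw": 255, "dp": [0, 0, 0.0002], "angular": [0, 0, 0]}
    - {"claw": 255, "dp": [0, 0, 0.0002], "angular": [0, 0, 0]}
    - {"claw": 255, "dp": [0, 0, 0.0002], "angular": [0, 0, 0]}
    - {"claw": 255, "dp": [0, 0, 0.0002], "angular": [0, 0, 0]}
    - {"claw": 255, "dp": [0, 0, 0], "angular": [0, 0, 0]}
    - {"claw": 255, "dp": [0, 0, 0], "angular": [0, 0, 0]}

```text
clock: 18.9
tcp_pos: [0.5168, -0.0779, 0.1105]
orientation: [0.0, 0.235, 0.972, -0.0]
wrist_force: [1.7, 0.4, -1.1]
finger_gap: 0.013
```

```bash
python3 st.py
```

```text
18.9 tcp [ 0.5168 -0.0779  0.1105] yaw 152.86 F [ 1.67  0.43 -1.11] T [ 0.052 -0.353  0.234] gap 0.013 tilt 0.03 [-0.3   0.29 -0.32  0.97 -0.    0.17]
```

Request:
play_rows:
  steps:
    - {"claw": 255, "dp": [0, 0, 0.0001], "angular": [0, 0, 0]}
    - {"claw": 255, "dp": [0, 0, 0.0001], "angular": [0, 0, 0]}
    - {"claw": 255, "dp": [0, 0, 0.0001], "angular": [0, 0, 0]}
    - {"claw": 255, "dp": [0, 0, 0.0001], "angular": [0, 0, 0]}
    - {"claw": 255, "dp": [0, 0, 0], "angular": [0, 0, 0]}
    - {"claw": 255, "dp": [0, 0, 0], "angular": [0, 0, 0]}
    - {"claw": 255, "dp": [0, 0, 0], "angular": [0, 0, 0]}
    - {"claw": 255, "dp": [0, 0, 0], "angular": [0, 0, 0]}

```text
clock: 19.57
tcp_pos: [0.5169, -0.0779, 0.1105]
orientation: [0.0, 0.235, 0.972, -0.0]
wrist_force: [1.2, 0.3, 5.0]
finger_gap: 0.0131
```

```bash
python3 st.py
```

```text
19.57 tcp [ 0.5169 -0.0779  0.1105] yaw 152.86 F [1.22 0.34 4.99] T [ 0.135 -0.298  0.232] gap 0.0131 tilt 0.06 [-0.3   0.29 -0.32  0.97 -0.    0.17]
```

It is seated, with a light 5 N press. I'll relax the twist and open slowly.

Request:
play_rows:
  steps:
    - {"claw": 255, "dp": [0, 0, -0.0002], "angular": [0, 0, -0.15]}
    - {"claw": 255, "dp": [0, 0, 0], "angular": [0, 0, 0]}
    - {"claw": 255, "dp": [0, 0, 0], "angular": [0, 0, 0]}
    - {"claw": 255, "dp": [0, 0, 0], "angular": [0, 0, 0]}
    - {"claw": 205, "dp": [0, 0, 0], "angular": [0, 0, 0]}
    - {"claw": 195, "dp": [0, 0, 0], "angular": [0, 0, 0]}
    - {"claw": 185, "dp": [0, 0, 0], "angular": [0, 0, 0]}
    - {"claw": 170, "dp": [0, 0, 0], "angular": [0, 0, 0]}
  force: 20

```text
clock: 20.23
tcp_pos: [0.5158, -0.0777, 0.1097]
orientation: [-0.001, 0.234, 0.972, -0.0]
wrist_force: [0.4, -0.9, 0.6]
finger_gap: 0.0282
```

Request:
play_rows:
  steps:
    - {"claw": 150, "dp": [0, 0, 0], "angular": [0, 0, 0]}
    - {"claw": 120, "dp": [0, 0, 0], "angular": [0, 0, 0]}
    - {"claw": 90, "dp": [0, 0, 0], "angular": [0, 0, 0]}
    - {"claw": 60, "dp": [0, 0, 0], "angular": [0, 0, 0]}
    - {"claw": 40, "dp": [0, 0, -0.002], "angular": [0, 0, 0]}
    - {"claw": 40, "dp": [0, 0, -0.005], "angular": [0, 0, 0]}
    - {"claw": 40, "dp": [0, 0, -0.005], "angular": [0, 0, 0]}
    - {"claw": 40, "dp": [0, 0, -0.005], "angular": [0, 0, 0]}

```text
clock: 20.9
tcp_pos: [0.5167, -0.0778, 0.128]
orientation: [0.0, 0.233, 0.972, -0.0]
wrist_force: [0.0, 0.0, 0.4]
finger_gap: 0.072
```

Request:
play_rows:
  steps:
    - {"claw": 40, "dp": [0, 0, -0.01], "angular": [0, 0, 0]}
    - {"claw": 40, "dp": [0, 0, -0.015], "angular": [0, 0, 0]}
    - {"claw": 40, "dp": [0, 0, -0.015], "angular": [0, 0, 0]}
    - {"claw": 40, "dp": [0, 0, -0.02], "angular": [0, 0, 0]}
    - {"claw": 40, "dp": [0, 0, -0.02], "angular": [0, 0, 0]}
    - {"claw": 40, "dp": [0, 0, -0.015], "angular": [0, 0, 0]}
    - {"claw": 40, "dp": [0, 0, -0.01], "angular": [0, 0, 0]}
    - {"claw": 40, "dp": [0, 0, 0], "angular": [0, 0, 0]}

```text
clock: 21.57
tcp_pos: [0.5178, -0.0782, 0.2353]
orientation: [0.002, 0.233, 0.972, -0.0]
wrist_force: [0.8, 0.2, 0.5]
finger_gap: 0.0719
```

```bash
python3 -c "
from h import *
for _ in range(12): env.read_camera('wrist')"; python3 st.py; python3 look.py w6
```

```text
22.17 tcp [ 0.5164 -0.0778  0.232 ] yaw 153.0 F [ 0.53  0.35 -0.45] T [-0.036 -0.014 -0.026] gap 0.0721 tilt 0.03 [-0.3   0.21 -0.1   1.25 -0.    0.17]
tcp [ 0.5165 -0.0778  0.2321] yaw 153.0072336299962 F [ 0.22 -0.38  0.01] T [-0.021  0.027 -0.01 ]
bar 1279 [ 0.5148783  -0.07718381] ((0.5160512328147888, -0.0779687762260437), (0.013654551468789577, 0.05922812223434448), 63.341514587402344) 153.51513855358553 0.13015804184517543
err in tool x,y [ 0.0003 -0.0004]
```

View pics/w6.png

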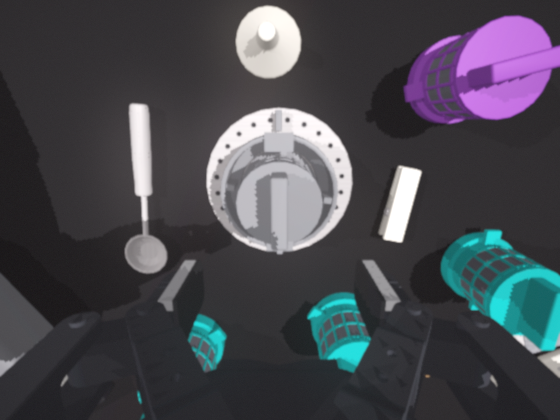

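The bar at (280,212) lines up with the rib at (279,120). It lies at 153.4° against the rib's 153.5°, its top is at 0.130 m (seated), and the other things look undisturbed. I'll hand in.

```bash
python3 -c "
from workcell import env
print(env.hand_in())"
```

```text
the job is handed in; nothing more can be done
None
```

The job is done and handed in at about 22 s on the robot's clock; the hand-in itself gives no verdict.

- **Turning home:** I gripped the grey filter's bar and turned it about 45° clockwise until the wrist torque rose to 0.44 Nm at the stop. I then eased the twist to about 0.2 Nm.
- **Tug:** The catch took up load after roughly 3 mm of lift. Wrist readings stayed at 15–16 N for 2 s, which I put at about 12–14 N on the catch, since the filter's weight (about 2 N) and any rubbing have to come off. I did not measure the catch force directly.
- **Letting go:** I lowered the filter until it pressed the floor with about 5 N, then opened the fingers and backed off about 120 mm.

**Last checks:**
- The bar is at 153.4°, against 153.5° for the ring axis found from the one visible rib before the turn, and the two are in line in the final picture.
- Its top is at 0.130 m, the same as at the start, and its centre is within 0.5 mm of where it began.
- The wrist force is about zero. The spoon, funnel and clip look undisturbed in the last picture; I didn't re-check the mug, saucer or vacuum, which the arm never went near. No check failed.

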